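# Slide the pick box open past its sprung catch

### The arm

A 6-joint arm with a two-finger parallel gripper is mounted at the origin on the work surface. World frame = base frame: x ahead of the robot, y to its left, z up, the work surface at z = 0. Lengths are in m, angles in degrees, forces in N, time in s.
With the tool pointing down it reaches from about 0.375 to 0.9 m from the base axis. Payload 3.1 kg.
Tool frame: the origin (TCP) lies at the very end of the fingers, on their centre line; the grasp point (between the pads) lies bot.hold_point_z behind it (bot.hold_point_z is the distance from the TCP to the grasp point, in m); z points along the fingers, y is the line along which they close (so a half turn about z gives the same grasp; the last joint's range is limited). The gripper opens to 87 mm and grips with 3 to 60 N. Pads are 19 mm wide; open, the fingers measure 117 mm over their backs; the gripper's body (75 mm by 190 mm) begins 51 mm behind the grasp point.
Start: joints at [66.664, 30.224, 82.088, -0, 67.689, -10.227], TCP at [0.142, 0.609, 0.188] pointing down, gripper open.
Joint ranges: [-176.69, 176.69], [-43.24, 126.21], [12.49, 139.97], [-82, 262], [0, 151.66], [-163.58, 163.58]. Speed limits (degrees/s): [159.86, 159.86, 180, 180, 180, 180].

### API

Orientations are given as a 3x3 rotation matrix whose columns are the frame's x, y, z axes.
In Python, from rig import bot gives the robot as it stands.
- The arm moves only by the tool apply_moves, never from a script. Its argument "plan" is one flat list of numbers, 4 for each row, row after row: the shift along the world's x, y, z normalised to -1 to 1, where 1 is 0.05 m, then the turn about the world's z normalised to -1 to 1, where 1 is 10 degrees. A call has 1 to 12 rows; each row shifts and turns the commanded pose from where the row before left it; what a row does not reach is not made up. A row lasts 1/8 s, in which the tool goes at most 62.5 mm and 10.7 degrees, less where a joint would pass 70% of its speed; a pose out of reach is approached as far as the arm can. A call with a number of a shift or a turn outside -1 to 1 is refused whole. A call with a gripper value outside its range is refused whole. "grip" is the closure, from -1 (fully open) to 1 (shut), so that 0 is half open, set as the call begins (left out, the last holds). The fingers move at their own pace and stop on an object; the grip force is fixed at half the most. Time passes only in rows, so rows that do not move let the fingers close. It gives the time, the measured TCP pose, the force, the opening and the grip force at its end, in the units of the state.
- bot.read_state(): the state, without advancing time (a new reading comes with each control period).
- bot.capture(name): name is "scene" or "side" or "wrist"; returns (picture, depth): 480x640x3 uint8, red, green, blue; 480x640 float32, m along the optical axis (not along the pixel's ray), 0 where there is no reading.
- bot.camera_info(name): a dict with "vertical_fov" (degrees; the focal length in pixels is half the picture's height over the tangent of half this angle, whatever the lens; pixels are square), "cx", "cy" (the principal point, pixels), "k1" (the pictures are not rectified: a ray, as slopes to the right and down, at radius r is drawn at 1 + k1 r^2 times it, then the intrinsics apply), "rvec" (rotation vector, rad) and "tvec" (3), from world to camera coordinates, as OpenCV has them; the wrist camera has in their place "mount" (4x4, takes a point from camera to tool coordinates, whose origin is the TCP and whose axes are the flange's). Camera axes: x right, y down, z forward; pixel columns grow to the right and rows downward; lengths in m; the calibration is good to about 2 mm. A picture is of the moment at which its call begins: read the wrist's pose just before it. camera_info takes no time and is no camera call.
- bot.hand_in(): hands the job in; it is judged then, once.
Trained networks look in the newest picture that a camera, given by its name, has taken for a name from the list of things; names that differ only in an ending like _2 or _b are one class to them, and where a whole thing is asked for, a point or a joint stands for the part that bears it (a point fixed in the world has none). Each returns a list of dicts, best first, with "p" (0 to 1); they miss things now and then, are a little off and sometimes report something else, mostly with a low value. They report only what shows in the picture. A call takes as long as a camera call.
- bot.outline_of(camera, target): "mask" (480x640 bool, what is visible of it) and "xy" ([column, row] as shares, 0 to 1, of the picture: columns of its width, rows of its height, amid what is visible of it).
- bot.pinpoint(camera, target): "xy" ([column, row] as shares, 0 to 1, of the picture: columns of its width, rows of its height: a listed point, or the origin of a listed thing).
The state is a dict: "time_s": time; "joint_positions": joint angles; "qvel": joint speeds; "tau": joint torques, N m; "position": TCP position; "tcp_rot": TCP orientation; "force": force on the tool from outside, world axes, zero at the start; "moment": the same for the moment, N m; "opening": opening from 0.0 (shut) to 1.0 (fully open); "grasp_force": force on a finger pad.
Only numpy, scipy, OpenCV 4.12 (cv2) and the standard library are available. Lean on these libraries where they do the work, as an engineer would, in place of code of your own. Each camera call takes 0.05 s, during which the arm holds its last target. There are 200 camera calls.

### The job

Open the walnut pick box on the counter: with a fingertip press down the brass key that sticks out from under one end of the sliding cover, so that its tooth clears the cover, and, keeping it held down, push the cover away from the key's bare end until it is fully home against its end stop. Then let go and draw clear, so that the key springs up again and locks the cover open. Nothing needs gripping: only press and push, and leave the other things on the counter where they lie.

Things in the scene. Friction and masses are not known exactly. Their poses are not given: they have to be found in the camera images.
- pick_box: Walnut pick box fixed to the counter, 100 mm (x) by 240 mm (y from -115 to +125 mm); origin on its underside, z up; its yaw varies. Deck 30 mm high. The cover slides along the box's +y to an end stop block, 62 mm high, at y 115 to 125 mm. A 14 mm deep well with two amber horn picks lies under the cover beside the key.
- cover (a joint): Travel of the walnut sliding cover along box +y, m: starts at 0 to 0.004, home at 0.070. 100 mm square, underside 46 and top 62 mm above the counter; at 0 it spans box y -55 to +45 mm. Captive; drag 1.5 N, stays where left. With the key up it is stopped at 0.006; from 0.006 to 0.062 it lies over the tooth and keeps the key down; beyond 0.062 the tooth can rise into a pocket and bars its return.
- push_face (a point): Point on the cover's flat upright near end face, the face to push (it looks to box -y; 100 mm wide, 46 to 62 mm above the counter). The point is in line with the key (box x -25 mm), 54 mm above the counter. Moves with the cover.
- key (a joint): How far the sprung brass key is pressed straight down, m: 0 (up) to 0.008 (on its stop). Net force about 1.5 N to start it and 4 N to hold it on its stop. Pressed more than 0.005 its tooth clears the cover.
- key_pad (a point): Point on top of the key's bare end at box x -25, y -80 mm; 44 mm above the counter when up. The key is a flat brass bar 22 mm wide from box y -105 to +59 mm, 14 mm proud of the deck (6 mm when down), running on under the cover; 50 mm or more is bare behind the cover. It goes down level wherever pressed; a fingertip can slide along it while pressing. Moves with the key.
- tooth_top (a point): Top of the key's tooth, a brass ridge 22 mm wide, 8 mm long along y and 7 mm above the key's top, standing before the cover's leading edge at box y 51 to 59 mm.
- tone_bar: Bystander: loose steel tone bar, 85 x 18 x 22 mm, lying on the counter; origin at the centre of its underside, length along its x.
- jack_plate: Bystander: loose flat brass jack plate, 40 x 62 x 4 mm with a 12 mm hole; origin at the centre of its underside.
- thumb_pick: Bystander: loose nickel thumb pick, a 22 mm band 12 mm high with a blade 26 mm long; origin at the centre of the band's underside.
- amp: Cream practice amp with a black pointer knob on top, fixed, 110 mm (x) by 170 mm (y), 202 mm high with its knob; origin at the centre of its underside.

How it is judged:
By the outcome, as a careful person would: the job done as asked, in the order asked, and still so for the second after the job is handed in, with the robot touching nothing.
It also fails if it takes over 32 s, if anything falls off the work surface, if the arm or the gripper's body presses on something with over 40 N, if the wrist force passes 120 N, or if a joint passes its speed limit or range.

## Working session

There is one attempt and no reset: what is moved stays moved. The work goes in short steps, Python scripts to look and compute and a tool call to move; the robot and the scene stay as the last step left them, time stands still between calls to the robot, and variables do not carry over. Pictures are saved under pics/ and viewed, at most 10 in all, crops included, and the job is handed in when it is done.

Besides the shell and the picture viewer there is one more tool, called as a command line: name --argument value ..., lists and objects as JSON in quotes. apply_moves: Moves the arm, as the interface text tells. Its arguments: {"type":"object","properties":{"plan":{"type":"array","items":{"type":"number"}},"grip":{"type":"number"}},"required":["plan"]}

```bash
mkdir -p pics; cat > h.py <<'E'
import numpy as np, cv2
from rig import bot
def cam(n,st=None):
    c=bot.camera_info(n); f=240/np.tan(np.radians(c["vertical_fov"])/2)
    if "mount" in c:
        T=np.eye(4);T[:3,:3]=np.array(st["tcp_rot"]);T[:3,3]=st["position"];T=T@np.array(c["mount"])
        R=T[:3,:3];t=T[:3,3]
    else:
        Rw=cv2.Rodrigues(np.array(c["rvec"],float))[0];R=Rw.T;t=-R@np.array(c["tvec"],float).ravel()
    return c,f,R,t
def ray(n,uv,st=None):
    c,f,R,t=cam(n,st);K=np.array([[f,0,c["cx"]],[0,f,c["cy"]],[0,0,1.]])
    p=cv2.undistortPoints(np.array([[uv]],float),K,np.array([c["k1"],0,0,0,0.]))[0,0]
    return t,R@np.array([p[0],p[1],1.])
def at_z(n,uv,z,st=None):
    t,d=ray(n,uv,st);return t+d*(z-t[2])/d[2]
def at_d(n,uv,dep,st=None):
    t,d=ray(n,uv,st);return t+d*dep
E
cat > a.py <<'E'
from h import *
H={"key_pad":.044,"push_face":.054,"tooth_top":.051,"pick_box":0,"amp":0,"tone_bar":0,"jack_plate":0,"thumb_pick":0}
ims=[]
for n in ("scene","side","wrist"):
    st=bot.read_state();im,d=bot.capture(n);ims.append(im)
    cv2.imwrite(f"pics/{n}0.png",im[:,:,::-1])
    for k,z in H.items():
        r=bot.pinpoint(n,k)
        if r:
            uv=np.array(r[0]["xy"])*[640,480];dd=d[min(int(uv[1]),479),min(int(uv[0]),639)]
            print(n,k,round(r[0]["p"],2),uv.round(),"z-plane",at_z(n,uv,z,st).round(3),"depth",at_d(n,uv,dd,st).round(3))
print(bot.read_state()["time_s"],bot.hold_point_z)
E
python3 a.py
```

```text
scene push_face 0.92 [233. 239.] z-plane [0.473 0.001 0.054] depth [0.483 0.    0.061]
scene tooth_top 0.56 [287. 248.] z-plane [0.528 0.097 0.051] depth [0.524 0.098 0.049]
scene pick_box 0.69 [252. 272.] z-plane [0.516 0.028 0.   ] depth [0.569 0.025 0.04 ]
scene amp 0.85 [469. 268.] z-plane [0.612 0.443 0.   ] depth [0.667 0.406 0.047]
scene tone_bar 0.63 [282. 250.] z-plane [0.458 0.098 0.   ] depth [0.519 0.089 0.043]
scene jack_plate 0.86 [242. 304.] z-plane [ 0.608 -0.003  0.   ] depth [ 0.606 -0.003 -0.001]
scene thumb_pick 0.28 [254. 272.] z-plane [0.518 0.032 0.   ] depth [0.571 0.028 0.04 ]
side key_pad 0.69 [287. 322.] z-plane [ 0.445 -0.012  0.044] depth [ 0.445 -0.012  0.044]
side push_face 0.9 [290. 302.] z-plane [0.463 0.015 0.054] depth [0.46  0.009 0.062]
side pick_box 0.59 [314. 304.] z-plane [0.514 0.036 0.   ] depth [ 0.492 -0.012  0.063]
side amp 0.64 [278. 169.] z-plane [0.61  0.439 0.   ] depth [0.582 0.359 0.059]
side tone_bar 0.59 [267. 292.] z-plane [0.45  0.098 0.   ] depth [0.445 0.08  0.021]
side jack_plate 0.88 [374. 304.] z-plane [ 0.607 -0.008 -0.   ] depth [ 0.604 -0.012  0.005]
side thumb_pick 0.56 [242. 340.] z-plane [0.376 0.019 0.   ] depth [0.376 0.019 0.001]
1.35 0.0187
```

View pics/scene0.png

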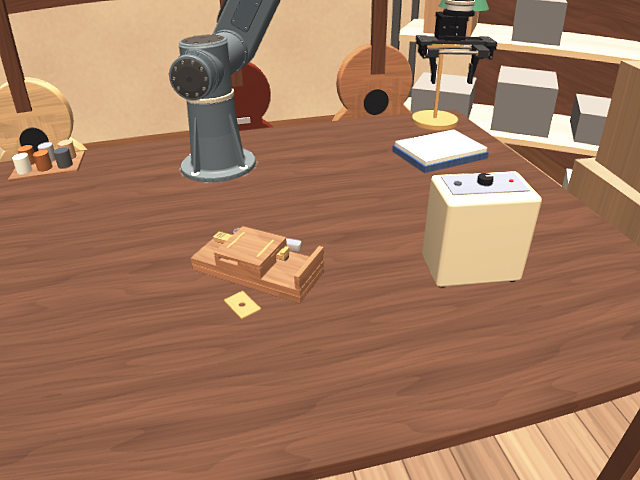

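View pics/side0.png

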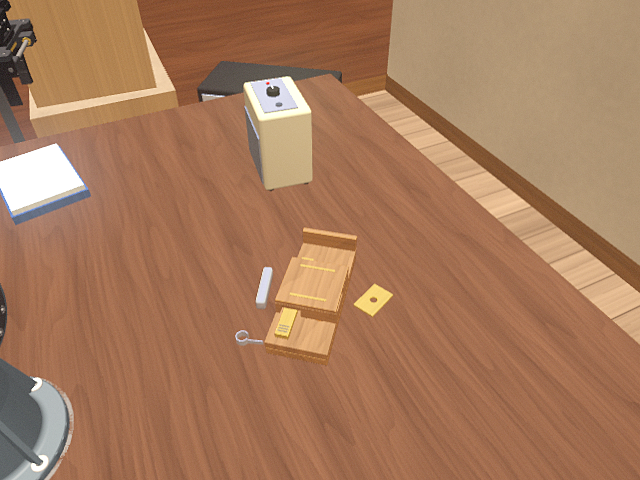

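The side picture shows the bare key end at about (287,322), the push face at (290,302) and the end stop at (330,238). The pad-to-tooth distance of 137 mm matches the stated 135 mm, which puts the box yaw near -37°. The tone bar and thumb pick lie on its left side and the jack plate on its right. I'll close the gripper and move over the box.

apply_moves --plan '[0.4,-0.95,0.1,0,0.4,-0.95,0.1,0,0.4,-0.95,0.1,0,0.4,-0.95,0.1,0,0.4,-0.95,0.1,0,0.4,-0.95,0.1,0,0.4,-0.95,0.1,0,0.4,-0.95,0.1,0,0.4,-0.95,0.1,0,0.4,-0.95,0.1,0,0.4,-0.95,0.1,0,0.4,-0.95,0.1,0]' --grip 1

```text
time_s: 2.85
position: [0.3823, 0.037, 0.2482]
tcp_rot: [[-0.974, 0.227, 0.001], [0.227, 0.974, 0.0], [-0.001, 0.0, -1.0]]
force: [0.2, 0.8, 0.3]
opening: 0.005
grasp_force: 0.0
```

```bash
cat > b.py <<'E'
from h import *
import sys
H={"key_pad":.044,"push_face":.054,"tooth_top":.051,"pick_box":0}
n="wrist";st=bot.read_state();print(np.round(st["position"],4),np.round(st["tcp_rot"],3).tolist(),np.round(st["joint_positions"],1))
im,d=bot.capture(n);cv2.imwrite(f"pics/{sys.argv[1]}.png",im[:,:,::-1]);np.save("pics/d.npy",d)
for k,z in H.items():
    for r in bot.pinpoint(n,k)[:1]:
        uv=np.array(r["xy"])*[640,480];dd=d[min(int(uv[1]),479),min(int(uv[0]),639)]
        print(k,round(r["p"],2),uv.round(),"z-plane",at_z(n,uv,z,st).round(4),"depth",at_d(n,uv,dd,st).round(4))
print(bot.read_state()["time_s"])
E
python3 b.py w1
```

```text
[0.3823 0.037  0.2482] [[-0.974, 0.227, 0.001], [0.227, 0.974, 0.0], [-0.001, 0.0, -1.0]] [-11.3   6.  109.2   0.   64.7 -88.2]
key_pad 0.94 [289. 267.] z-plane [ 0.4455 -0.01    0.044 ] depth [ 0.4458 -0.0102  0.043 ]
push_face 0.65 [308. 276.] z-plane [0.457  0.0092 0.054 ] depth [0.457  0.0092 0.054 ]
3.1
```

View pics/w1.png

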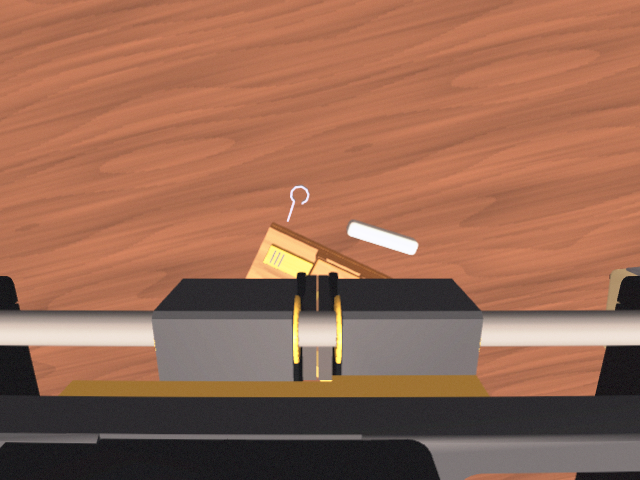

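The wrist picture shows the key's bare end at about (289,267), agreeing with the side camera to 2 mm. The gripper hides the rest of the box, so I'll step back to see all of it and fix the yaw.

apply_moves --plan '[1,0,0.4,0,1,0,0.4,0,1,0,0.4,-0.5,1,0,0.4,-0.5,1,0,0.4,-0.5,0,0,0,-0.5]'

```text
time_s: 3.85
position: [0.6349, 0.0409, 0.348]
tcp_rot: [[-0.838, 0.546, 0.003], [0.546, 0.838, 0.0], [-0.003, 0.002, -1.0]]
force: [-0.2, -0.6, 0.0]
opening: 0.005
grasp_force: 0.0
```

```bash
cat >> b.py <<'E'
for k in ("key_pad","cover"):
    for r in bot.outline_of(n,k)[:1]:
        v,u=np.nonzero(r["mask"]&(d>0));P=np.array([at_d(n,(a,b),d[b,a],st) for a,b in zip(u[::3],v[::3])])
        zt={"key_pad":.044,"cover":.062}[k];Q=P[abs(P[:,2]-zt)<.003]
        print(k,round(r["p"],2),len(P),len(Q),np.median(P[:,2]).round(4))
        if len(Q)>10:
            c,s,a=cv2.minAreaRect((Q[:,:2]*1000).astype(np.float32));print(np.round(c,1),np.round(s,1),round(a,1))
E
python3 b.py w2
```

```text
[0.6349 0.0409 0.348 ] [[-0.838, 0.546, 0.003], [0.546, 0.838, 0.0], [-0.003, 0.002, -1.0]] [ -6.4  23.7  67.7   0.   88.4 -63.3]
key_pad 0.91 [198.  80.] z-plane [ 0.4442 -0.0085  0.044 ] depth [ 0.4436 -0.0089  0.0419]
push_face 0.93 [214.  81.] z-plane [0.4581 0.0089 0.054 ] depth [0.4595 0.0098 0.0603]
tooth_top 0.66 [304.  93.] z-plane [0.5279 0.0908 0.051 ] depth [0.5278 0.0908 0.0496]
pick_box 0.77 [266. 109.] z-plane [0.5126 0.0379 0.    ] depth [0.5194 0.0426 0.0613]
4.1
key_pad 0.76 327 262 0.0429
[477.   32.8] [163.5  22.2] 50.5
cover 0.95 2432 2334 0.0607
[508.6  31.7] [ 99.9 100.3] 50.5
```

View pics/w2.png

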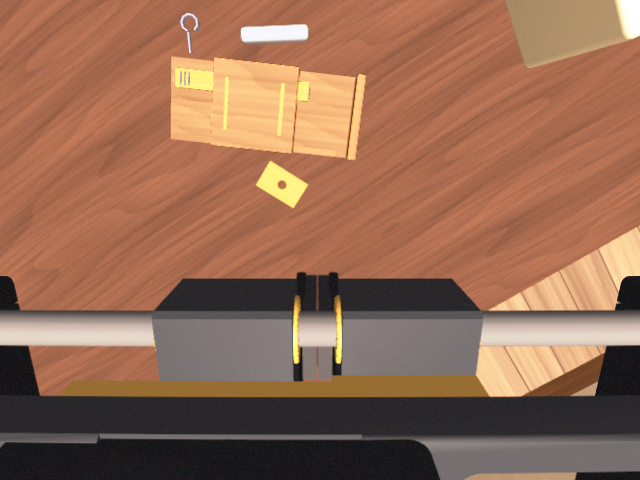

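The wrist picture shows the box whole. The key's bare end is at (198,80), the cover runs from (212,60) to (297,150), the tooth is at (304,92) and the stop is at (357,115). The fits (163.5×22.2 mm key, 100×100 mm cover) both give +y at 50.5° in the world frame, and put the pad near (0.442, -0.011). I'll approach above the pad.

apply_moves --plan '[-0.65,-0.17,-0.75,-0.11,-0.65,-0.17,-0.75,-0.11,-0.65,-0.17,-0.75,-0.11,-0.65,-0.17,-0.75,-0.11,-0.65,-0.17,-0.75,-0.11,-0.65,-0.17,-0.75,-0.11,0,0,-0.5,0,0,0,-0.5,0,0,0,0,0,0,0,0,0]'

```text
time_s: 5.45
position: [0.4372, -0.0124, 0.0734]
tcp_rot: [[-0.769, 0.639, 0.001], [0.639, 0.769, -0.0], [-0.001, 0.0, -1.0]]
force: [0.4, -0.7, 0.9]
opening: 0.003
grasp_force: 0.0
```

```bash
cat > c.py <<'E'
from h import *
import sys
st=bot.read_state();p=np.array(st["position"]);R=np.array(st["tcp_rot"])
a=np.radians(50.5);ey=np.array([np.cos(a),np.sin(a)]);ex=np.array([ey[1],-ey[0]])
q=p[:2]-[.5109,.0347]
print("t",st["time_s"],"pos",p.round(4),"box xy",(1000*np.array([q@ex,q@ey])).round(1),"ang",np.degrees(np.arctan2(R[1,1],R[0,1])).round(2),"F",np.round(st["force"],1))
im,d=bot.capture("side");cv2.imwrite(f"pics/{sys.argv[1]}.png",cv2.resize(im[200:400,180:440,::-1],None,fx=3,fy=3))
E
python3 c.py s1
```

```text
t 5.45 pos [ 0.4372 -0.0124  0.0734] box xy [-26.9 -83.2] ang 50.31 F [ 0.4 -0.7  0.9]
```

View pics/s1.png

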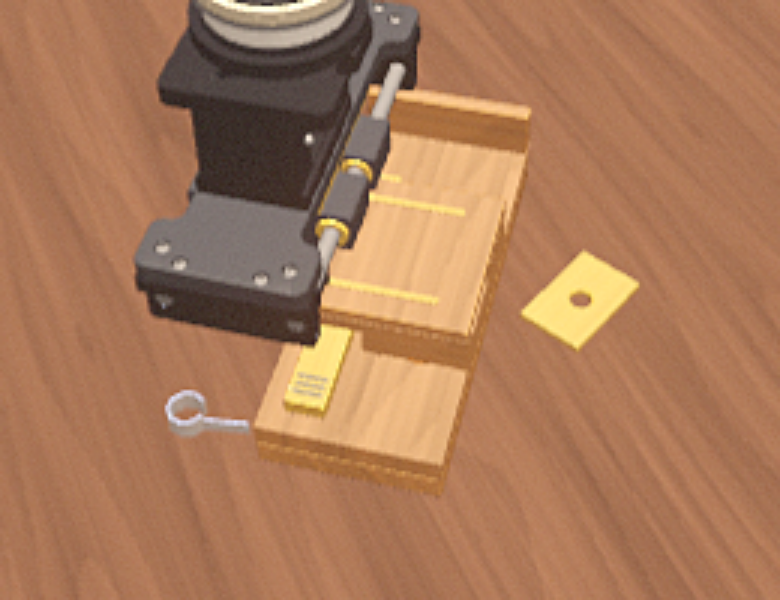

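The side crop shows the gripper above the key, whose grooved end is at crop (310,390). The cover is shut and the other things are untouched. Now I'll centre on the pad and press.

apply_moves --plan '[0.07,0.02,-0.25,0,0,0,-0.2,0,0,0,-0.12,0,0,0,-0.06,0,0,0,0,0,0,0,0,0]'

```text
time_s: 6.25
position: [0.4403, -0.0113, 0.0412]
tcp_rot: [[-0.769, 0.639, 0.0], [0.639, 0.769, -0.0], [-0.0, 0.0, -1.0]]
force: [0.6, -0.0, 0.3]
opening: 0.005
grasp_force: 0.0
```

apply_moves --plan '[0,0,-0.04,0,0,0,-0.04,0,0,0,0,0]'

```text
time_s: 6.62
position: [0.4401, -0.0113, 0.037]
tcp_rot: [[-0.769, 0.639, -0.0], [0.639, 0.769, 0.0], [0.0, -0.0, -1.0]]
force: [-0.3, -1.1, 0.5]
opening: 0.008
grasp_force: 0.0
```

apply_moves --plan '[0,0,-0.03,0,0,0,0,0]'

```text
time_s: 6.88
position: [0.4401, -0.0113, 0.0356]
tcp_rot: [[-0.769, 0.639, -0.0], [0.639, 0.769, 0.0], [0.0, -0.0, -1.0]]
force: [0.0, -0.6, -0.1]
opening: 0.007
grasp_force: 0.0
```

apply_moves --plan '[0,0,0,0]'

```text
time_s: 7.0
position: [0.4402, -0.0113, 0.0357]
tcp_rot: [[-0.769, 0.639, 0.0], [0.639, 0.769, -0.0], [-0.0, -0.0, -1.0]]
force: [1.0, -0.2, -0.1]
opening: 0.004
grasp_force: 0.0
```

```bash
python3 c.py s2
```

```text
t 7.0 pos [ 0.4402 -0.0113  0.0357] box xy [-25.3 -80.5] ang 50.29 F [ 1.  -0.2 -0.1]
```

View pics/s2.png

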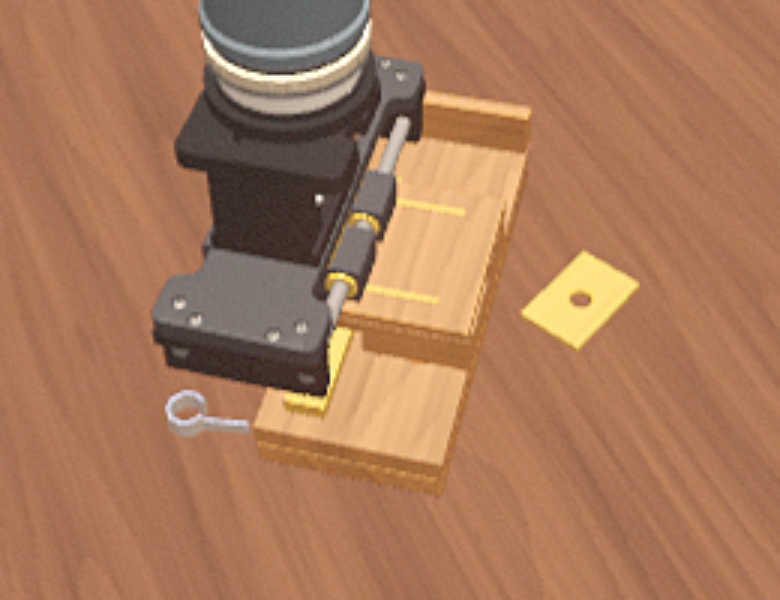

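The crop shows the key's bare end at (305,405) in about the same place as before, and there is no force. I'll check the key's height by depth and look from the scene camera.

```bash
cat > e.py <<'E'
from h import *
import sys
im,d=bot.capture("side")
for r in bot.outline_of("side","key_pad")[:1]:
    v,u=np.nonzero(r["mask"]&(d>0));P=np.array([at_d("side",(a,b),d[b,a]) for a,b in zip(u,v)])
    print(r["p"],len(P),np.percentile(P[:,2],[10,30,50,70,90]).round(4))
    for a,b,p in list(zip(u,v,P))[::max(1,len(P)//12)]:print(a,b,p.round(4))
im,d=bot.capture("scene");cv2.imwrite(f"pics/{sys.argv[1]}.png",cv2.resize(im[170:310,160:340,::-1],None,fx=4,fy=4,interpolation=cv2.INTER_CUBIC))
st=bot.read_state();print(np.round(st["force"],2),np.round(st["moment"],2),np.round(st["position"],4))
E
python3 e.py s3
```

```text
0.64 188 [0.0385 0.0423 0.0442 0.045  0.0458]
293 309 [0.4638 0.0084 0.0434]
292 312 [0.4596 0.0025 0.0446]
293 314 [ 0.4593 -0.0022  0.0449]
294 316 [ 0.4593 -0.0061  0.0443]
291 319 [ 0.4527 -0.0094  0.0441]
293 322 [ 0.4548 -0.0119  0.0382]
275 331 [ 0.421  -0.0206  0.0446]
283 332 [ 0.4309 -0.0294  0.0471]
283 333 [ 0.4307 -0.0295  0.0448]
283 334 [ 0.4299 -0.0316  0.0452]
283 335 [ 0.4298 -0.0314  0.0425]
284 336 [ 0.4312 -0.0315  0.0393]
287 337 [ 0.4348 -0.035   0.039 ]
[ 0.03 -0.07  0.13] [-0.03  0.03 -0.04] [ 0.4402 -0.0113  0.0357]
```

View pics/s3.png

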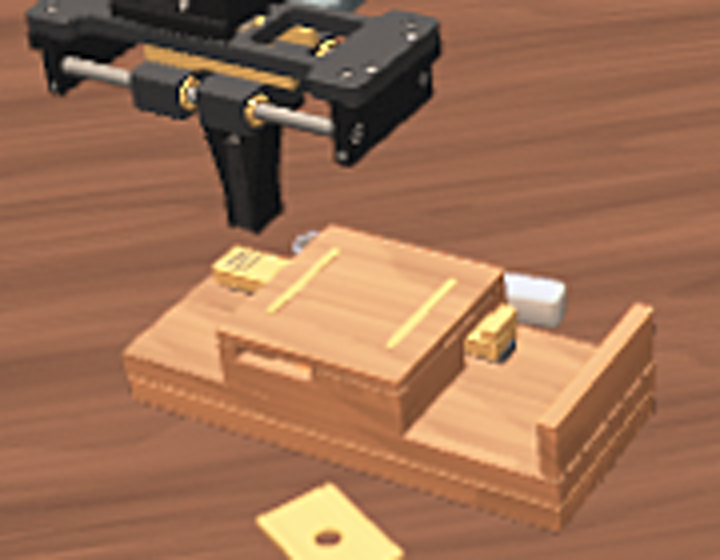

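The scene crop shows the closed fingertips at crop (252,228), clearly short of the key at (245,265). I'll measure the tip's true position against the reported TCP.

```bash
cat > g.py <<'E'
from h import *
st=bot.read_state()
print(np.round(st["position"],4))
for n in ("scene","side"):
    im,d=bot.capture(n)
    c,f,R,t=cam(n);pc=R.T@(np.array(st["position"])-t);x=pc[0]/pc[2];y=pc[1]/pc[2];k=1+c["k1"]*(x*x+y*y)
    print(n,"TCP proj",(f*x*k+c["cx"]).round(1),(f*y*k+c["cy"]).round(1),pc[2].round(3))
    if n=="scene":
        for v in range(214,234,2):
            print(v,[(u,*at_d(n,(u,v),d[v,u]).round(3)) for u in (219,223,227)])
E
python3 g.py
```

```text
[ 0.4402 -0.0113  0.0357]
scene TCP proj 226.2 238.6 1.009
214 [(219, np.float64(0.446), np.float64(-0.019), np.float64(0.098)), (223, np.float64(0.458), np.float64(-0.011), np.float64(0.104)), (227, np.float64(0.445), np.float64(-0.003), np.float64(0.095))]
216 [(219, np.float64(0.447), np.float64(-0.019), np.float64(0.094)), (223, np.float64(0.455), np.float64(-0.012), np.float64(0.098)), (227, np.float64(0.447), np.float64(-0.004), np.float64(0.092))]
218 [(219, np.float64(0.445), np.float64(-0.02), np.float64(0.088)), (223, np.float64(0.454), np.float64(-0.012), np.float64(0.093)), (227, np.float64(0.446), np.float64(-0.004), np.float64(0.086))]
220 [(219, np.float64(1.302), np.float64(-0.02), np.float64(0.59)), (223, np.float64(0.456), np.float64(-0.013), np.float64(0.089)), (227, np.float64(0.447), np.float64(-0.005), np.float64(0.083))]
222 [(219, np.float64(0.443), np.float64(-0.021), np.float64(0.078)), (223, np.float64(0.454), np.float64(-0.013), np.float64(0.084)), (227, np.float64(0.445), np.float64(-0.005), np.float64(0.077))]
224 [(219, np.float64(0.444), np.float64(-0.
[... 288 characters left out ...]
), (227, np.float64(0.447), np.float64(-0.006), np.float64(0.069))]
228 [(219, np.float64(0.335), np.float64(-0.023), np.float64(-0.002)), (223, np.float64(0.335), np.float64(-0.014), np.float64(-0.003)), (227, np.float64(1.302), np.float64(-0.02), np.float64(0.59))]
230 [(219, np.float64(0.344), np.float64(-0.023), np.float64(-0.001)), (223, np.float64(0.348), np.float64(-0.015), np.float64(0.0)), (227, np.float64(0.35), np.float64(-0.006), np.float64(-0.001))]
232 [(219, np.float64(0.423), np.float64(-0.024), np.float64(0.043)), (223, np.float64(0.353), np.float64(-0.015), np.float64(-0.002)), (227, np.float64(0.356), np.float64(-0.007), np.float64(-0.002))]
side TCP proj 284.4 325.9 0.804
```

The fingertips really end about 33 mm above the reported TCP, so the key was never touched. I'll measure the tip's offset and the body's clearance in box axes.

```bash
cat > k.py <<'E'
from h import *
a=np.radians(50.5);ey=np.array([np.cos(a),np.sin(a)]);ex=np.array([ey[1],-ey[0]])
for n in ("scene","side"):
    D=np.median([bot.capture(n)[1] for _ in range(3)],axis=0)
    c0=(160,340,160,240) if n=="scene" else (220,330,180,345)
    P=np.array([at_d(n,(u,v),D[v,u]) for u in range(c0[0],c0[1]) for v in range(c0[2],c0[3]) if D[v,u]>0])
    q=P[:,:2]-[.5109,.0347];B=np.c_[q@ex,q@ey,P[:,2]]*1000
    for lo in range(44,160,6):
        m=(B[:,2]>=lo)&(B[:,2]<lo+6)&(abs(B[:,0]+25)<60)&(abs(B[:,1]+80)<110)
        if lo<66: m&=(B[:,1]<-58)
        if m.sum()>3: print(n,lo,m.sum(),"x",np.percentile(B[m,0],[5,50,95]).round(),"y",np.percentile(B[m,1],[5,50,95]).round())
E
python3 k.py
```

```text
Traceback (most recent call last):
  File "k.py", line 6, in <module>
    P=np.array([at_d(n,(u,v),D[v,u]) for u in range(c0[0],c0[1]) for v in range(c0[2],c0[3]) if D[v,u]>0])
                ~~~~^^^^^^^^^^^^^^^^
  File "h.py", line 18, in at_d
    t,d=ray(n,uv,st);return t+d*dep
        ~~~^^^^^^^^^
  File "h.py", line 12, in ray
    c,f,R,t=cam(n,st);K=np.array([[f,0,c["cx"]],[0,f,c["cy"]],[0,0,1.]])
            ~~~^^^^^^
  File "h.py", line 4, in cam
    c=bot.camera_info(n); f=240/np.tan(np.radians(c["vertical_fov"])/2)
ValueError: time passes only in moves, steps and waits
```

```bash
sed -i 's/^def cam(n,st=None):/C={}\ndef info(n):\n    if n not in C: C[n]=bot.camera_info(n)\n    return C[n]\ndef cam(n,st=None):/; s/c=bot.camera_info(n);/c=info(n);/' h.py; python3 k.py
```

```text
scene 68 24 x [-31. -15. -13.] y [-87. -77. -71.]
scene 74 36 x [-30. -15. -13.] y [-87. -73. -71.]
scene 80 39 x [-32. -16. -13.] y [-86. -72. -71.]
scene 86 36 x [-34. -16. -13.] y [-89. -73. -70.]
scene 92 40 x [-32. -15. -13.] y [-89. -73. -69.]
scene 98 40 x [-32. -15. -13.] y [-89. -72. -68.]
scene 104 43 x [-31. -15. -13.] y [-91. -72. -67.]
scene 110 48 x [-32. -15. -13.] y [-92. -72. -66.]
scene 116 52 x [-30. -15. -13.] y [-94. -79. -64.]
scene 122 25 x [-28. -14. -12.] y [-93. -67. -63.]
scene 128 4 x [-18. -15. -13.] y [-63. -63. -63.]
scene 134 16 x [-51. -31.  -7.] y [-82. -51.   5.]
scene 140 157 x [-47.  -3.  13.] y [-162.  -48.    5.]
scene 146 233 x [-48.   7.  14.] y [-161.  -49.    5.]
scene 152 360 x [-38.   7.  13.] y [-160.  -52.    5.]
scene 158 326 x [-48.   6.  14.] y [-160.  -70.    3.]
side 44 93 x [-32. -18. -13.] y [-103.  -81.  -60.]
side 140 128 x [-57. -15.  12.] y [-167. -166.   -1.]
side 146 229 x [-56.  -6.  12.] y [-167. -166.   -2.]
side 152 341 x [-53.   4.  12.] y [-167. -114.   -2.]
side 158 326 x [-2.  6. 12.] y [-127.  -89.   -2.]
```

In box axes the tip is at x≈-24, y≈-80, so it is well centred. It ends near z = 68 mm, with the body 70 mm above the tip as specified. So the reported z reads about 32 mm low, and contact should come near a reported 0.012. I'll descend guarded, going by force.

apply_moves --plan '[0,0,-0.15,0,0,0,-0.15,0,0,0,-0.06,0,0,0,0,0]'

```text
time_s: 8.25
position: [0.4399, -0.0112, 0.0172]
tcp_rot: [[-0.769, 0.639, -0.001], [0.639, 0.769, 0.0], [0.001, -0.0, -1.0]]
force: [-0.5, 0.3, -0.1]
opening: 0.002
grasp_force: 0.0
```

apply_moves --plan '[0,0,-0.06,0,0,0,-0.04,0,0,0,0,0]'

```text
time_s: 8.62
position: [0.4402, -0.0113, 0.0126]
tcp_rot: [[-0.769, 0.639, -0.0], [0.639, 0.769, 0.0], [0.0, -0.0, -1.0]]
force: [-0.1, -0.3, -0.3]
opening: 0.005
grasp_force: 0.0
```

apply_moves --plan '[0,0,-0.04,0,0,0,0,0]'

```text
time_s: 8.88
position: [0.4402, -0.0113, 0.0106]
tcp_rot: [[-0.769, 0.639, -0.0], [0.639, 0.769, 0.0], [0.0, -0.0, -1.0]]
force: [-0.0, 0.8, -0.0]
opening: 0.006
grasp_force: 0.0
```

apply_moves --plan '[0,0,-0.04,0,0,0,0,0]'

```text
time_s: 9.12
position: [0.4403, -0.0113, 0.0087]
tcp_rot: [[-0.769, 0.639, 0.0], [0.639, 0.769, -0.0], [-0.0, 0.0, -1.0]]
force: [-0.3, 0.5, 2.3]
opening: 0.004
grasp_force: 0.9
```

apply_moves --plan '[0,0,-0.04,0,0,0,0,0]'

```text
time_s: 9.38
position: [0.4403, -0.0114, 0.0066]
tcp_rot: [[-0.769, 0.639, 0.0], [0.639, 0.769, -0.0], [-0.0, 0.0, -1.0]]
force: [0.2, -0.5, 2.8]
opening: 0.006
grasp_force: 1.2
```

apply_moves --plan '[0,0,-0.03,0,0,0,0,0]'

```text
time_s: 9.62
position: [0.4403, -0.0113, 0.0051]
tcp_rot: [[-0.769, 0.639, 0.0], [0.639, 0.769, -0.0], [-0.0, 0.0, -1.0]]
force: [0.4, -0.0, 2.8]
opening: 0.003
grasp_force: 1.4
```

```bash
python3 e.py s4 | tail -1;  python3 k.py | head -8
```

```text
[-0.21 -0.24  3.  ] [-0.07  0.02  0.  ] [ 0.4403 -0.0113  0.0052]
scene 44 33 x [-33. -16. -13.] y [-86. -74. -72.]
scene 50 36 x [-33. -16. -13.] y [-87. -74. -71.]
scene 56 30 x [-29. -16. -14.] y [-88. -76. -71.]
scene 62 32 x [-31. -15. -12.] y [-89. -74. -69.]
scene 68 37 x [-30. -15. -13.] y [-89. -77. -68.]
scene 74 36 x [-33. -14. -13.] y [-91. -73. -66.]
scene 80 43 x [-30. -15. -13.] y [-92. -76. -66.]
scene 86 45 x [-27. -15. -13.] y [-93. -76. -65.]
```

View pics/s4.png

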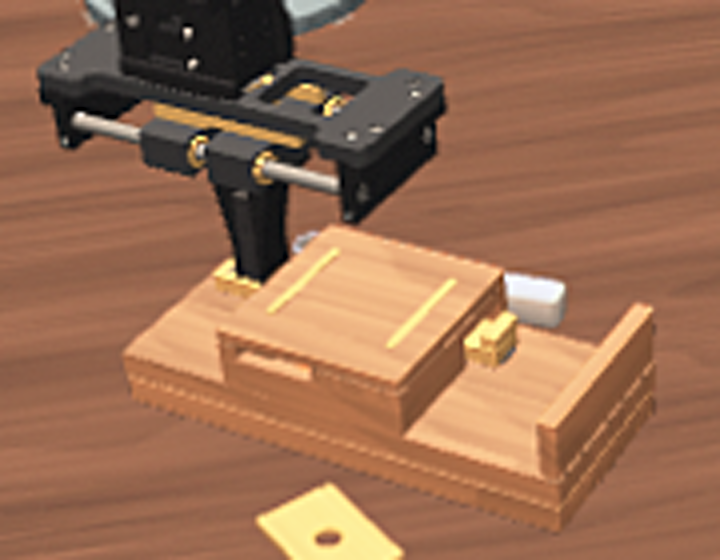

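The crop shows the fingertip at (260,275) on the key, with the tooth at (490,340) going down and a 3 N press. I'll go on to the key's stop.

apply_moves --plan '[0,0,-0.03,0,0,0,0,0]'

```text
time_s: 10.32
position: [0.4403, -0.0114, 0.0036]
tcp_rot: [[-0.769, 0.639, 0.0], [0.639, 0.769, -0.0], [-0.0, 0.0, -1.0]]
force: [-0.2, -1.2, 3.7]
opening: 0.007
grasp_force: 1.6
```

apply_moves --plan '[0,0,-0.03,0,0,0,0,0]'

```text
time_s: 10.58
position: [0.4403, -0.0113, 0.0021]
tcp_rot: [[-0.769, 0.639, 0.0], [0.639, 0.769, -0.0], [-0.0, 0.0, -1.0]]
force: [-0.6, -0.3, 4.4]
opening: 0.004
grasp_force: 1.9
```

apply_moves --plan '[0,0,-0.01,0,0,0,0,0]'

```text
time_s: 10.82
position: [0.4403, -0.0113, 0.0016]
tcp_rot: [[-0.769, 0.639, 0.0], [0.639, 0.769, -0.0], [-0.0, 0.0, -1.0]]
force: [0.3, -0.4, 4.4]
opening: 0.002
grasp_force: 1.9
```

apply_moves --plan '[0.064,0.077,-0.01,0,0.064,0.077,0,0,0.064,0.077,0,0,0.064,0.077,0,0,0.064,0.077,0,0]'

```text
time_s: 11.45
position: [0.4538, 0.0078, 0.0013]
tcp_rot: [[-0.77, 0.638, -0.005], [0.638, 0.77, -0.0], [0.004, -0.004, -1.0]]
force: [-5.3, -7.4, 10.4]
opening: 0.001
grasp_force: 5.8
```

apply_moves --plan '[0.064,0.077,0,0,0.064,0.077,0,0,0.064,0.077,0,0,0.064,0.077,0,0,0.064,0.077,0,0]'

```text
time_s: 12.08
position: [0.4691, 0.0267, 0.0014]
tcp_rot: [[-0.77, 0.638, -0.006], [0.638, 0.77, -0.001], [0.004, -0.005, -1.0]]
force: [-5.8, -7.9, 10.3]
opening: 0.007
grasp_force: 6.5
```

```bash
python3 e.py s5 | tail -1; python3 c.py s6
```

```text
[-4.91 -6.03  9.33] [-0.87  0.84 -0.02] [0.4696 0.0271 0.0014]
t 12.225 pos [0.4696 0.0271 0.0014] box xy [-27.  -32.2] ang 50.38 F [-4.9 -6.   9.3]
```

View pics/s5.png

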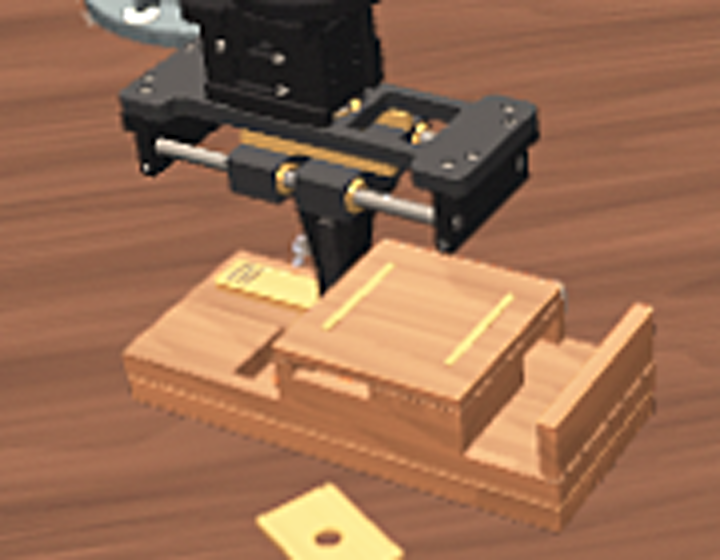

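The crop shows the cover about halfway, lying over the tooth, with the fingertip at (335,285) behind it on the held-down key. I'll keep pushing.

apply_moves --plan '[0.07,0.073,0,0,0.07,0.073,0,0,0.064,0.077,0,0,0.064,0.077,0,0,0.064,0.077,0,0,0.064,0.077,0,0]'

```text
time_s: 13.02
position: [0.4876, 0.0494, 0.0014]
tcp_rot: [[-0.77, 0.637, -0.009], [0.637, 0.771, -0.001], [0.006, -0.006, -1.0]]
force: [-7.3, -6.4, 12.5]
opening: 0.006
grasp_force: 7.1
```

apply_moves --plan '[0.038,0.046,0,0,0.038,0.046,0,0,0,0,0,0]'

```text
time_s: 13.4
position: [0.4916, 0.0542, 0.0014]
tcp_rot: [[-0.77, 0.638, -0.008], [0.638, 0.77, -0.001], [0.006, -0.006, -1.0]]
force: [-5.7, -6.2, 11.7]
opening: 0.007
grasp_force: 6.5
```

apply_moves --plan '[0.025,0.031,0,0,0,0,0,0]'

```text
time_s: 13.65
position: [0.4927, 0.0556, 0.0014]
tcp_rot: [[-0.77, 0.637, -0.008], [0.637, 0.77, -0.001], [0.006, -0.006, -1.0]]
force: [-7.1, -6.4, 11.5]
opening: 0.005
grasp_force: 6.6
```

apply_moves --plan '[0.025,0.031,0,0,0,0,0,0]'

```text
time_s: 13.9
position: [0.4935, 0.0566, 0.0014]
tcp_rot: [[-0.771, 0.637, -0.01], [0.637, 0.771, -0.002], [0.006, -0.007, -1.0]]
force: [-7.1, -9.0, 13.2]
opening: 0.006
grasp_force: 8.7
```

apply_moves --plan '[0.025,0.031,0,0,0,0,0,0]'

```text
time_s: 14.15
position: [0.4934, 0.0567, 0.0014]
tcp_rot: [[-0.772, 0.636, -0.012], [0.636, 0.772, -0.004], [0.007, -0.01, -1.0]]
force: [-10.0, -16.7, 14.0]
opening: 0.006
grasp_force: 12.0
```

apply_moves --plan '[0.025,0.031,0,0,0,0,0,0]'

```text
time_s: 14.4
position: [0.4933, 0.0569, 0.0014]
tcp_rot: [[-0.773, 0.635, -0.015], [0.635, 0.773, -0.005], [0.008, -0.014, -1.0]]
force: [-12.0, -22.3, 17.6]
opening: 0.01
grasp_force: 15.6
```

The push force jumped with no further travel, so the cover is home. I'll ease the push and lift straight up.

apply_moves --plan '[-0.04,-0.05,0,0,0,0,0.1,0,0,0,0.1,0,0,0,0.2,0,-0.1,-0.12,0.4,0,-0.2,-0.2,1,0,-0.2,-0.2,1,0,-0.2,-0.2,1,0,0,0,0,0]'

```text
time_s: 15.52
position: [0.4657, 0.0218, 0.1942]
tcp_rot: [[-0.769, 0.639, 0.007], [0.639, 0.769, -0.001], [-0.006, 0.004, -1.0]]
force: [-0.0, -0.3, -1.1]
opening: 0.004
grasp_force: 0.0
```

```bash
cat > f.py <<'E'
from h import *
a=np.radians(50.5);ey=np.array([np.cos(a),np.sin(a)]);ex=np.array([ey[1],-ey[0]])
im,d=bot.capture("scene");cv2.imwrite("pics/f1.png",cv2.resize(im[170:310,160:340,::-1],None,fx=4,fy=4,interpolation=cv2.INTER_CUBIC))
for n in ("side","scene"):
    im,d=bot.capture(n)
    for k,zt in (("cover",.062),("key_pad",.044)):
        for r in bot.outline_of(n,k)[:1]:
            v,u=np.nonzero(r["mask"]&(d>0));P=np.array([at_d(n,(x,y),d[y,x]) for x,y in zip(u,v)])
            Q=P[abs(P[:,2]-zt)<.006];q=(Q[:,:2]-[.5109,.0347])*1000
            print(n,k,r["p"],len(Q),"z",np.median(P[:,2]).round(4),"x",np.percentile(q@ex,[3,97]).round(1),"y",np.percentile(q@ey,[3,97]).round(1))
s=bot.read_state();print(s["time_s"],np.round(s["force"],1))
E
python3 f.py
```

```text
side cover 0.86 2428 z 0.0613 x [-46.1  48.2] y [ 16.1 111.4]Traceback (most recent call last):
  File "f.py", line 10, in <module>
    print(n,k,r["p"],len(Q),"z",np.median(P[:,2]).round(4),"x",np.percentile(q@ex,[3,97]).round(1),"y",np.percentile(q@ey,[3,97]).round(1))
                                                               ~~~~~~~~~~~~~^^^^^^^^^^^^^
    return _quantile_unchecked(
        a, q, axis, out, overwrite_input, method, keepdims, weights)
    return _ureduce(a,
                    func=_quantile_ureduce_func,
    ...<5 lines>...
                    overwrite_input=overwrite_input,
                    method=method)
    r = func(a, **kwargs)
    result = _quantile(arr,
                       quantiles=q,
    ...<2 lines>...
                       out=out,
                       weights=wgt)
    slices_having_nans = np.isnan(arr[-1, ...])
                                  ~~~^^^^^^^^^
IndexError: index -1 is out of bounds for axis 0 with size 0
```

View pics/f1.png

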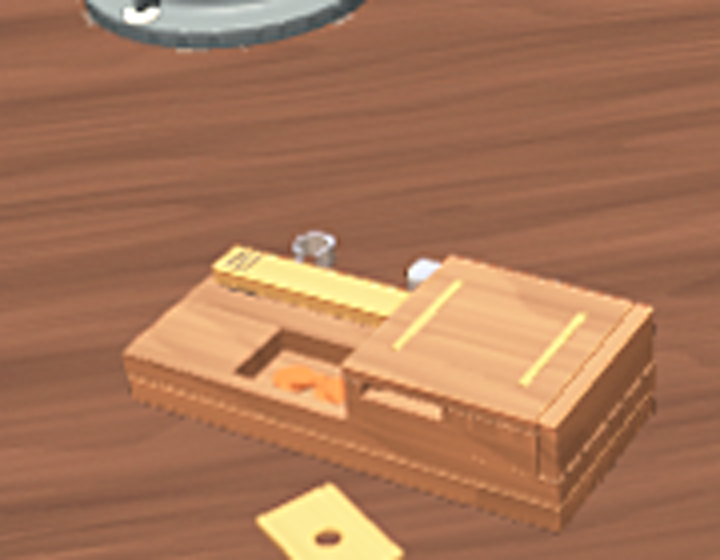

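The crop shows the cover flush against the stop at (600,370) and the picks uncovered at (310,380). The key is up again, its end at (238,250) as at the start, and the arm is clear.

```bash
python3 -c "
from rig import bot
print(bot.hand_in())"
```

```text
the job is handed in; nothing more can be done
None
```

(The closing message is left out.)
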